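# Fasten an access cover and hold it down for the screws

## Robot

A 7-joint arm with a two-finger parallel gripper is mounted at the origin on the work surface. World frame = base frame: x ahead of the robot, y to its left, z up, the work surface at z = 0. Lengths are in mm, angles in rad, forces in N, time in s.
With the tool pointing down it reaches from about 425 to 875 mm from the base axis. Payload 8.4 kg.
Tool frame: the origin (TCP) lies midway between the tips of the shut fingers; the grasp point (between the pads) lies 19 mm behind it (grip_depth is the distance from the TCP to the grasp point, in mm); x points along the fingers, z is the direction in which the jaws open and shut, and the axes are right-handed (so a half turn about x gives the same grasp; the last joint's range is limited). The gripper opens to 87 mm and grips with 3 to 60 N. Pads are 19 mm wide; open, the fingers measure 117 mm over their backs; the gripper's body (75 mm by 190 mm) begins 51 mm behind the grasp point.
Start: joints at [1.109, 0.333, 0.04, 1.465, -0.013, 1.343, -0.059], TCP at [230.657, -607.668, 222.546] pointing down, gripper open.
Joint ranges: [-2.58, 2.58], [-0.38, 2.09], [-1.3, 1.39], [0.25, 2.4], [-1.5, 4.64], [0.08, 2.09], [-2.65, 2.65]. Speed limits (rad/s): [2.22, 2.22, 2.79, 2.79, 3.14, 3.14, 3.14].

## Interface

Orientations are given as a unit quaternion [w, x, y, z].
In Python, from plant import observe, grab_frame, close_job, grip_depth gives the robot as it stands.
- The arm moves only by the tool servo_tool, never from a script. Its argument "steps" is a list that holds one entry, the list of rows, each a list of 5 numbers: the closure, from 0 (fully open) to 1 (shut), then the shift along the tool's x, y, z in units of 50 mm (1.0 is 50 mm), then the turn about the tool's x in rad. In form: [[[grip, x, y, z, twist], ...]]. A call has 1 to 5 rows; each row is the pose to reach, as a shift and turn from the pose commanded when the call began, along the tool's axes at that moment; what a row does not reach only later rows make up. A row lasts 1/10 s, in which the tool goes at most 50 mm and 8.59 degrees, less where a joint would pass 70% of its speed; a pose out of reach is approached as far as the arm can. A call with a gripper value outside its range is refused whole. The fingers move at their own pace and stop on an object; "squeeze" is the grip in N (left out, the last holds). Time passes only in rows, so rows that repeat a pose let the fingers close. It gives the time, the measured TCP pose, the force and the opening at its end, in the units of the state.
- observe(): the state, without advancing time (a new reading comes with each control period).
- grab_frame(name): name is "scene" or "top" or "wrist"; returns a dict with "frame" (480x640x3 uint8, blue, green, red), "intrinsics" (3x3 intrinsics, pixels), "R" (3x3) and "t" (3): a world point X has camera coordinates R X + t; the wrist camera has in their place "T_tool_cam" (4x4, takes a point from camera to tool coordinates, whose origin is the TCP and whose axes are the tool frame's). Camera axes: x right, y down, z forward; pixel columns grow to the right and rows downward; lengths in mm; the calibration is good to about 2 mm. The wrist camera is an equidistant fisheye: a pixel r from the principal point sees the ray r / f radians off the axis. A picture is of the moment at which its call begins: read the wrist's pose just before it. There is no depth.
- close_job(): hands the job in, once; it reports no verdict.
The state is a dict: "clock": time; "joint_pos": joint angles; "qd": joint speeds; "joint_efforts": joint torques, N m; "tool_pos": TCP position; "ee_rot": TCP orientation; "contact_force": force on the tool from outside, world axes, zero at the start; "moment": the same for the moment, N m; "width": opening from 0.0 (shut) to 1.0 (fully open).
Only numpy, scipy, OpenCV 4.12 (cv2) and the standard library are available. Lean on these libraries where they do the work, as an engineer would, in place of code of your own. Each camera call takes 0.05 s, during which the arm holds its last target.

## Task

Take the wing-head quarter-turn fastener out of the kit tray, put it into the slotted hole of the access cover until its flange sits down, turn it a quarter turn clockwise so that the slot in its wing lines up with the two lock marks on the cover, and let go of it. Then push the free end of the cover, where the two empty screw holes are, down flat against the frame with the fingertips and keep it pressed there with steady hand pressure, not with full weight, so that the screws can be driven: finish while still holding it down. Leave the push rivet, the bolt, the screwdriver and the dish of screws where they are.

Things in the scene. Friction and masses are not known exactly. Their poses are not given: they have to be found in the camera images.
- fastener: Wing-head quarter-turn fastener, 20 to 42 g, standing upright in one of the tray's three pockets (which one varies). Origin: centre of the underside of its round flange (40 mm across, 3 mm thick), which rests on the tray's top; z up, x along the wing. A half turn about z looks and works the same.
- wing (a point): Middle of the top of the fastener's wing, 21.5 mm above its origin. The wing is a plain grey upright bar on the flange, 34 mm long (fastener x), 10 mm thick (y), 18.5 mm high above the flange, with a black slot along its top. It is the part to grip, across its 10 mm.
- pin (a point): Middle of the round steel cross pin under the fastener, 14.5 mm below its origin: 8 mm thick, 28 mm long with round ends, parallel to the wing (fastener x). The shank between flange and pin is round, 14 mm thick, tapered at its foot. The pin's lowest point, and the fastener's, is 18.5 mm below the origin.
- seat (a point): Centre of the slotted hole at the height of the cover's top when flat, 64 mm above the bench, fixed to the frame. Axes: z up, y along the cover away from its screw end, x across. Fully in, the fastener's origin is here, up to 1.5 mm higher. The hole in the 4 mm cover is 33 mm (y) by 19 mm (x), a dark slot seen from above.
- keyhole (a point): Top of the frame's 4 mm skin under the same hole, 4 mm below seat, same axes. Its hole lets the pin down only with the wing along y: 32 mm (y) by 12 mm (x), with a 17.5 mm square middle for the shank. Fully in, the fastener turns easily, but only clockwise seen from above; 90 degrees on it is locked in (pin under the skin), stops block it about 10 degrees further on.
- mark (a point): One of the two lock marks: short black lines on the cover's top, 9 x 2.5 mm, 26 mm to the +x and -x side of the slotted hole's centre and pointing at it. The fastener is locked when its wing lies along the line through both marks (seat's x).
- press (a point): Where to push: point on the cover's top face, on its middle line near its free end, between the two empty screw holes (40 mm to either side and 12 mm further out). 196 mm from the slotted hole's centre towards -y of seat. Moves with the cover; when flat it is at the height of seat.
- cover (a joint): How far the cover stands off, rad. It is an aluminium sheet 246 x 120 x 4 mm that rocks about the line across it through the slotted hole. 0: flat on the frame. Its springy foam seal keeps it at about 0.05, the press point then being about 10 mm up; pushing that point down takes a force that grows to about 9 N when flat, where it stops hard.
- frame: Cream-primed sheet-metal body section under the cover, fixed: 230 mm (x) by 350 mm (y), flat top 60 mm above the bench. Flanges at its long sides 18 mm up. Origin: on the bench under its middle. The slotted hole is at (0, 95) mm; the cover spans x = -60 to 60, y = -127 to 119 mm. Two lugs at x = -36 and 36, y = 114 to 128 mm stand 2.5 mm above the cover.
- tray: Black kit tray, fixed, 246 mm (x) by 90 mm (y), top face 45 mm above the bench. Origin: on the bench under its middle. Three open square pockets 32 mm wide at x = -75, 0 and 75 mm; in each one part hangs by its flange, free to lift straight out.
- push_rivet: Bystander in a tray pocket: grey push rivet with a low domed round head 40 mm across and 6.5 mm high, no wing. Origin: centre of the head's underside. Leave it.
- bolt: Bystander in a tray pocket: steel bolt with a 40 mm washer and a small hexagon head, 8 mm high in all. Origin: centre of the washer's underside. Leave it.
- screwdriver: Bystander lying on the bench beyond the frame: screwdriver 200 mm long with a black handle. Leave it.
- dish: Bystander on the bench beyond the tray: round steel dish 92 mm across and 20 mm high with the cover's screws. Origin: centre of its underside. Leave it.
Mind the look-alikes: they are no part of the job. Leave any yellow look-alike of the fastener alone.

How it is judged:
By the outcome, as a careful person would: the job done as asked, in the order asked, and still so for the second after the job is handed in, while the arm keeps its last pose, push and grip.
It also fails if it takes over 48 s, if anything falls off the work surface, if the arm or the gripper's body presses on something with over 40 N, if the wrist force passes 120 N, or if a joint passes its speed limit or range.

## Working session

There is one attempt and no reset: what is moved stays moved. The work goes in short steps, Python scripts to look and compute and a tool call to move; the robot and the scene stay as the last step left them, time stands still between calls to the robot, and variables do not carry over. Pictures are saved under pics/ and viewed, and the job is handed in when it is done.

Besides the shell and the picture viewer there is one more tool, called after "Request:" as name([rows], argument=value, ...), one row to a line, values as JSON. servo_tool: Moves the arm, as the interface text tells. Its arguments: {"type":"object","properties":{"steps":{"type":"array"},"squeeze":{"type":"number"}},"required":["steps"]}

```bash
mkdir -p pics; ls
cat > h.py <<'E'
import numpy as np, cv2
from scipy.spatial.transform import Rotation as Rn
from plant import observe, grab_frame, close_job, grip_depth
def R_of(q): return Rn.from_quat([q[1],q[2],q[3],q[0]]).as_matrix()
def ray(f,u,v):
    K=np.array(f['intrinsics']);R=np.array(f['R']);t=np.array(f['t']).ravel()
    d=R.T@np.linalg.solve(K,[u,v,1]); return -R.T@t,d
def onz(f,u,v,z):
    c,d=ray(f,u,v); return c+d*(z-c[2])/d[2]
def proj(f,X):
    p=np.array(f['intrinsics'])@(np.array(f['R'])@np.array(X)+np.array(f['t']).ravel()); return p[:2]/p[2]
import pickle
def save(name,f): cv2.imwrite(f'pics/{name}.png',f['frame']); pickle.dump(f,open(f'pics/{name}.pkl','wb'))
def load(name): return pickle.load(open(f'pics/{name}.pkl','rb'))
E
python3 - <<'E'
from h import *
o=observe()
for k,v in o.items(): print(k,np.round(v,3))
print(grip_depth,R_of(o['ee_rot']).round(3))
for n in ['scene','top','wrist']:
    f=grab_frame(n); f['o']=o; save(n+'0',f); print(n,{k:np.round(v,2).tolist() for k,v in f.items() if k not in('frame','o')})
E
```

```text
pics
clock 0.0
joint_pos [ 1.109  0.334  0.04   1.466 -0.013  1.343 -0.059]
qd [-0.001 -0.    -0.    -0.002 -0.001  0.     0.   ]
joint_efforts [-0.0000e+00 -6.5636e+01  1.3350e+00 -4.0379e+01 -6.0000e-02  4.5000e-02
  0.0000e+00]
tool_pos [ 230.482 -607.273  221.685]
ee_rot [ 0.581  0.402  0.582 -0.401]
contact_force [-0.238  0.098 -0.029]
moment [-0.005 -0.002 -0.019]
width 1.001
18.700000000000003 [[-0.001  0.935  0.355]
 [ 0.001  0.355 -0.935]
 [-1.    -0.    -0.002]]
scene {'intrinsics': [[486.85, 0.0, 320.15], [0.0, 486.85, 232.56], [0.0, 0.0, 1.0]], 'R': [[-0.79, 0.61, -0.0], [0.42, 0.55, -0.72], [-0.44, -0.57, -0.69]], 't': [470.85, -195.81, 1400.29]}
top {'intrinsics': [[482.03, 0.0, 321.11], [0.0, 482.03, 240.25], [0.0, 0.0, 1.0]], 'R': [[-0.03, -1.0, 0.01], [-0.98, 0.02, -0.18], [0.18, -0.01, -0.98]], 't': [43.04, 598.29, 734.87]}
wrist {'intrinsics': [[371.65, 0.0, 323.3], [0.0, 371.65, 235.82], [0.0, 0.0, 1.0]], 'T_tool_cam': [[-0.0, -0.25, 0.97, -161.38], [-0.0, -0.97, -0.25, 67.35], [1.0, -0.0, 0.0, 0.25], [0.0, 0.0, 0.0, 1.0]]}
```

View pics/scene0.png

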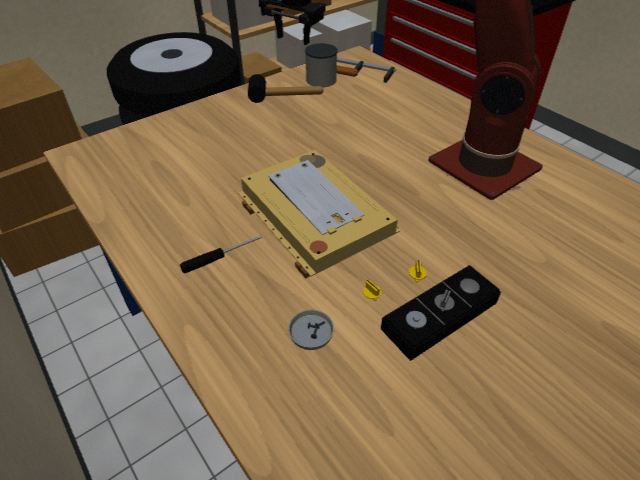

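View pics/top0.png

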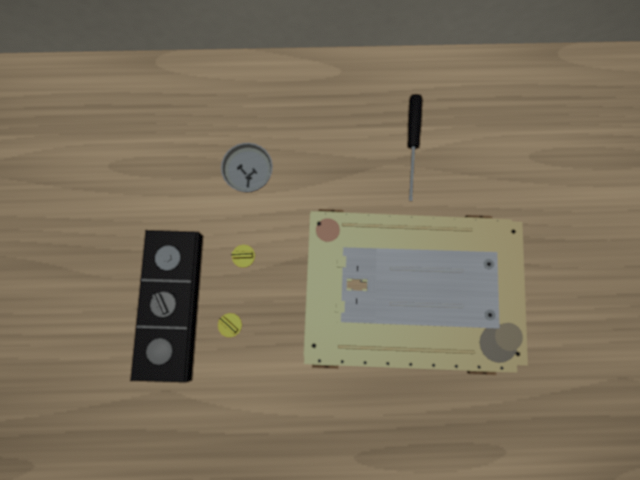

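View pics/wrist0.png

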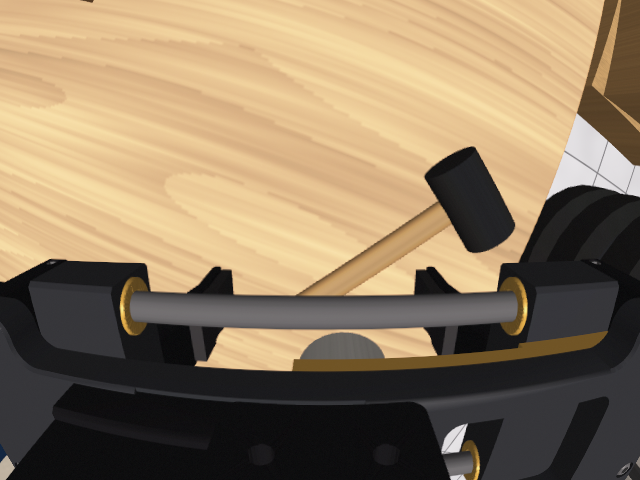

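In the top view the fastener candidates are the grey winged part in the tray's middle pocket (163,303) and two yellow ones on the bench at (243,256) and (230,324). The grey one fits: it stands in a pocket and has a grey wing. The other pockets hold (168,258), a small head (bolt), and (159,351), a plain dome (rivet). I'll confirm this in an enlarged crop.

Run:
```python
from h import *
t=load('top0')['frame']; 
a=cv2.resize(t[225:390,125:255],None,fx=3.6,fy=3.6,interpolation=cv2.INTER_CUBIC)
cv2.imwrite('pics/c1.png',a)
b=cv2.resize(t[200:380,295:535],None,fx=3.3,fy=3.3,interpolation=cv2.INTER_CUBIC)
cv2.imwrite('pics/c2.png',b)
```

```text
(no output)
```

View pics/c1.png

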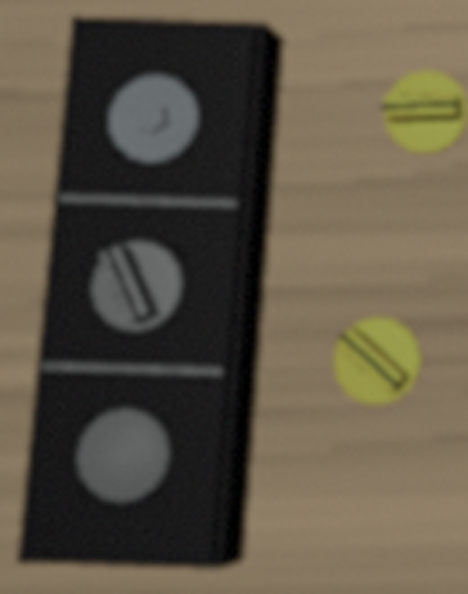

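View pics/c2.png

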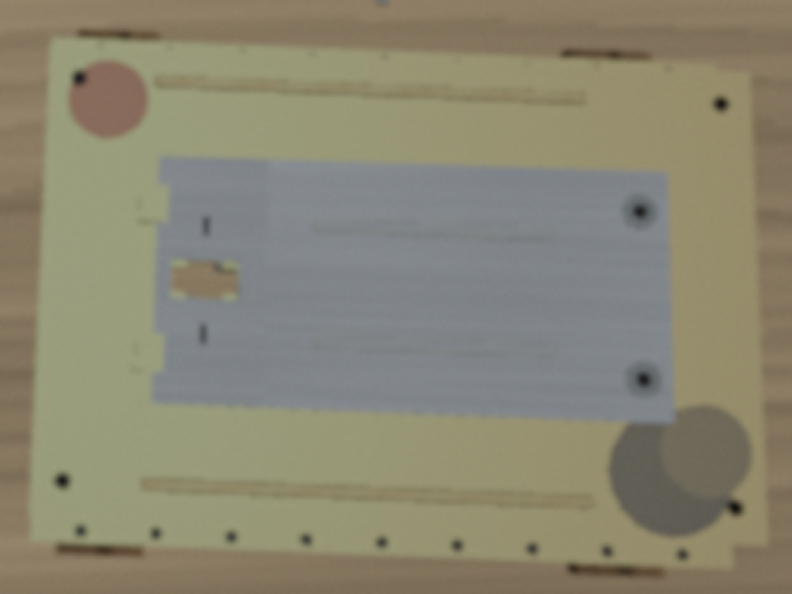

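The crop confirms it: the grey winged part is in the middle pocket, with the bolt above it and the rivet below. In the cover crop the lock marks are at (206,226) and (203,334), with the slot at (205,280).

Run:
```python
from h import *
f=load('top0'); g=load('scene0')
o2=lambda p,x0,y0,s:(x0+(p[0]+.5)/s-.5,y0+(p[1]+.5)/s-.5)
m1=onz(f,*o2((206,226),295,200,3.3),64); m2=onz(f,*o2((203,334),295,200,3.3),64)
s=onz(f,*o2((204.5,280),295,200,3.3),64)
print('marks',m1.round(1),m2.round(1),'mid',((m1+m2)/2).round(1),np.linalg.norm(m1-m2),'slot',s.round(1))
d=m1-m2;print('seat x yaw deg',np.degrees(np.arctan2(d[1],d[0])))
# screw holes
h1=onz(f,*o2((640,211),295,200,3.3),74);h2=onz(f,*o2((644,379),295,200,3.3),74)
print('holes',h1.round(1),h2.round(1),np.linalg.norm(h1-h2), np.linalg.norm(((h1+h2)/2-s)[:2]), (h1+h2)/2-s)
fr=f['frame']
for nm,c,z in [('bolt',(153,118),48),('fast',(137,286),48),('rivet',(123,455),48)]:
    print(nm,onz(f,*o2(c,125,225,3.6),z).round(1))
# wing top slot outline ends
w=[onz(f,*o2(c,125,225,3.6),66.5) for c in [(114,247),(147,319)]]
print('wing',np.round(w,1),np.linalg.norm(w[0]-w[1]),np.degrees(np.arctan2(*(w[0]-w[1])[[1,0]])))
print('mid',(w[0]+w[1])/2)
P=np.r_[(m1+m2)[:2]/2,64]; print('scene proj seat',proj(g,P), 'fast', proj(g,np.r_[((w[0]+w[1])/2)[:2],66.5]))
a=cv2.resize(g['frame'][255:345,375:505],None,fx=6,fy=6,interpolation=cv2.INTER_CUBIC); cv2.imwrite('pics/c3.png',a)
a=cv2.resize(g['frame'][145:275,235:405],None,fx=4.6,fy=4.6,interpolation=cv2.INTER_CUBIC); cv2.imwrite('pics/c4.png',a)
```

```text
marks [550.7 -28.3  64. ] [498.5 -24.8  64. ] mid [524.6 -26.6  64. ] 52.27000959636164 slot [524.4 -26.6  64. ]
seat x yaw deg -3.8459106351297123
holes [ 551.5 -237.1   74. ] [ 471.5 -231.8   74. ] 80.16376420855104 208.24711114807144 [ -12.90271234 -207.8470094    10.        ]
bolt [578.  281.2  48. ]
fast [502.2 285.8  48. ]
rivet [428.5 289.4  48. ]
wing [[518.3 290.6  66.5]
 [486.6 275.1  66.5]] 35.23416233926947 26.06785219477925
mid [502.43982648 282.8789052   66.5       ]
scene proj seat [337.25813529 218.05585265] fast [444.15994715 294.69184178]
```

View pics/c3.png

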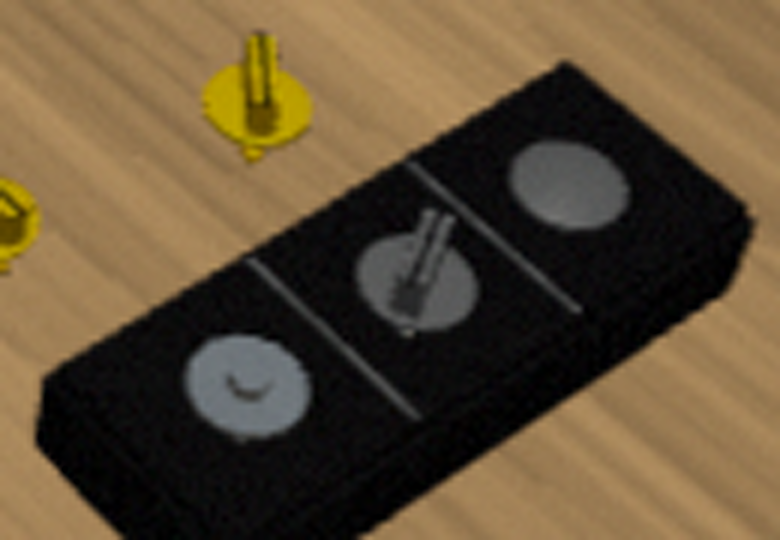

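View pics/c4.png

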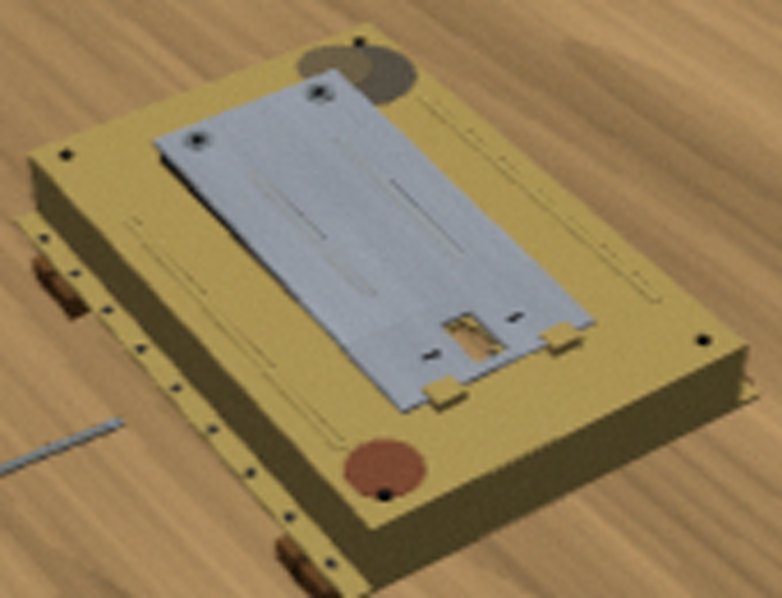

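The sizes agree: marks 52.3 mm apart, holes 80.2 mm apart and 208 mm from the slot. Next I'll move above the seat for a wrist look.

```bash
cat >> h.py <<'E'
def plan(p,yaw=None):
    """shift (units of 50) & twist to get to world p with tool-z yaw (deg)"""
    o=observe();R=R_of(o['ee_rot']); d=R.T@(np.array(p)-np.array(o['tool_pos']))/50
    y0=np.degrees(np.arctan2(R[1,2],R[0,2])); tw=0
    if yaw is not None: tw=-np.radians((yaw-y0+180)%360-180)
    print('t',round(o['clock'],2),'pos',np.round(o['tool_pos'],1),'zyaw',round(y0,2),'F',np.round(o['contact_force'],1),'w',round(o['width']*87,1),'tilt',np.degrees(R[:2,0]).round(2))
    print('shift',d.round(3),'twist',round(tw,4))
def wsnap(name):
    o=observe(); f=grab_frame('wrist'); f['o']=o; save(name,f); return f
def wray(f,u,v):
    K=np.array(f['intrinsics']);x=u-K[0,2];y=v-K[1,2];r=np.hypot(x,y);th=r/K[0,0]
    d=np.array([x/r*np.sin(th),y/r*np.sin(th),np.cos(th)]);T=np.array(f['T_tool_cam']);R=R_of(f['o']['ee_rot'])
    return np.array(f['o']['tool_pos'])+R@T[:3,3],R@T[:3,:3]@d
def wz(f,u,v,z):
    c,d=wray(f,u,v); return c+d*(z-c[2])/d[2]
def wproj(f,X):
    K=np.array(f['intrinsics']);T=np.array(f['T_tool_cam']);R=R_of(f['o']['ee_rot'])
    q=R.T@(np.array(X)-np.array(f['o']['tool_pos'])); c=T[:3,:3].T@(q-T[:3,3]); th=np.arctan2(np.hypot(c[0],c[1]),c[2]); n=np.hypot(c[0],c[1])
    return np.array([K[0,2]+K[0,0]*th*c[0]/n,K[1,2]+K[0,0]*th*c[1]/n])
E
python3 -c "
from h import *
plan([524,-27,160],-64)"
```

```text
t 0.15 pos [ 230.5 -607.4  221.9] zyaw -69.21 F [-0.7  0.1 -0.4] w 87.1 tilt [-0.03  0.06]
shift [ 1.247  9.607 -8.768] twist -0.091
```

Request:
servo_tool([
  [[0,0,9.6,-8.8,-0.09],[0,0,9.6,-8.8,-0.09],[0,0,9.6,-8.8,-0.09],[0,0,9.6,-8.8,-0.09],[0,0,9.6,-8.8,-0.09]],
])

```text
clock: 0.65
tool_pos: [343.4, -382.3, 222.4]
ee_rot: [0.599, 0.375, 0.6, -0.375]
contact_force: [1.1, -0.5, 0.5]
width: 0.999
```

```bash
python3 -c "
from h import *
plan([524,-27,160],-64)"
```

```text
t 0.65 pos [ 343.4 -382.3  222.4] zyaw -64.06 F [ 1.1 -0.5  0.5] w 86.9 tilt [-0.01 -0.  ]
shift [ 1.247  6.356 -4.811] twist -0.0011
```

Request:
servo_tool([
  [[0,1.2,6.3,-4.8,0],[0,1.2,6.3,-4.8,0],[0,1.2,6.3,-4.8,0],[0,1.2,6.3,-4.8,0],[0,1.2,6.3,-4.8,0]],
])

```text
clock: 1.15
tool_pos: [454.7, -161.7, 184.9]
ee_rot: [0.6, 0.375, 0.599, -0.375]
contact_force: [1.0, -0.8, -0.1]
width: 1.0
```

```bash
python3 -c "
from h import *
plan([524,-27,160],-64)"
```

```text
t 1.15 pos [ 454.7 -161.7  184.9] zyaw -64.07 F [ 1.  -0.8 -0.1] w 87.0 tilt [ 0.02 -0.02]
shift [ 0.498  2.425 -1.818] twist -0.0013
```

Request:
servo_tool([
  [[0,0.4,2.2,-1.6,0],[0,0.4,2.2,-1.6,0],[0,0.4,2.2,-1.6,0],[0,0.4,2.2,-1.6,0],[0,0.4,2.2,-1.6,0]],
])

```text
clock: 1.65
tool_pos: [518.1, -42.8, 164.6]
ee_rot: [0.6, 0.374, 0.6, -0.374]
contact_force: [-0.3, -0.9, 0.6]
width: 1.0
```

```bash
python3 -c "
from h import *
plan([524,-27,160],-64)
f=wsnap('w1'); print(wproj(f,[524.5,-26.6,64]))"
```

```text
t 1.65 pos [518.1 -42.8 164.6] zyaw -63.94 F [-0.3 -0.9  0.6] w 87.0 tilt [-0.06  0.02]
shift [ 0.093  0.245 -0.231] twist 0.0011
[306.7241886  218.72450768]
```

View pics/w1.png

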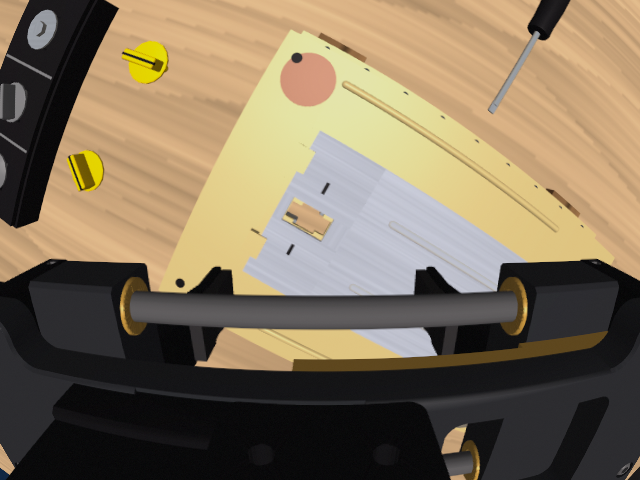

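The wrist view shows the slot near (308,219) and the marks near (325,187) and (291,249). The prediction from the top view was (306.7,218.7), so they agree. I'll refine this.

Run:
```python
from h import *
f=load('w1'); g=cv2.cvtColor(f['frame'],cv2.COLOR_BGR2GRAY)
P=[]
for (u,v) in [(325,187),(291,249)]:
    r=g[v-10:v+11,u-10:u+11]; m=(r<80); n,l,s,c=cv2.connectedComponentsWithStats(m.astype('uint8')); i=1+np.argmax(s[1:,4]); q=c[i]+[u-10,v-10]; print(q,s[i,4]); P.append(wz(f,*q,64))
P=np.array(P); print(P.round(1),P.mean(0),np.linalg.norm(P[0]-P[1]),np.degrees(np.arctan2(*(P[0]-P[1])[[1,0]])))
print(wz(f,307.5,219,64), wproj(f,[502.5,284.5,60]))
c=cv2.resize(f['frame'][170:265,255:365],None,fx=6,fy=6,interpolation=cv2.INTER_CUBIC); cv2.imwrite('pics/c5.png',c)
plan([502,270,160],-64)
```

```text
[325.17241379 187.86206897] 29
[289.68 249.52] 25
[[550.4 -28.7  64. ]
 [498.1 -25.2  64. ]] [524.24031557 -26.96143494  64.        ] 52.45415611381087 -3.8487392709154236
[524.56151101 -27.19035771  64.        ] [  3.63666663 101.8160692 ]
t 1.7 pos [517.9 -44.1 164.8] zyaw -64.06 F [-0.6 -0.2  0.4] w 87.0 tilt [-0.05 -0.01]
shift [ 0.095  2.462 -5.788] twist -0.0011
```

View pics/c5.png

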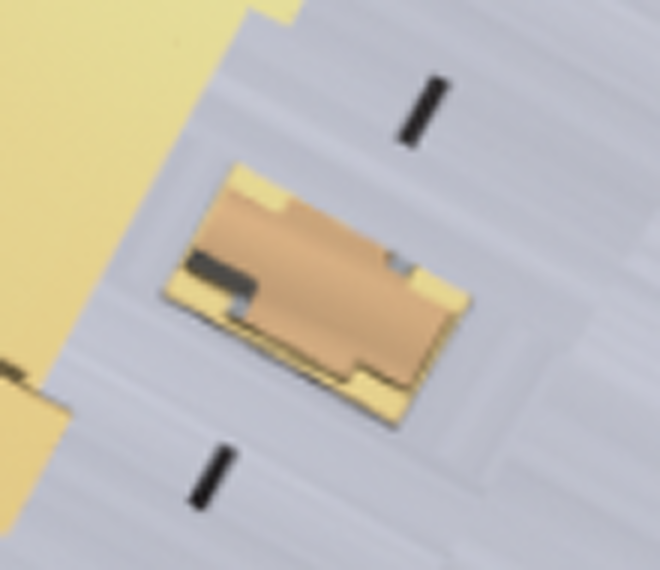

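Seat is at (524.4, -26.9) with yaw about -3.8°, and both cameras agree. Next I go to the fastener.

Request:
servo_tool([
  [[0,0.1,2.4,-5.7,0],[0,0.1,2.4,-5.7,0],[0,0.1,2.4,-5.7,0],[0,0.1,2.4,-5.7,0],[0,0.1,2.4,-5.7,0]],
])

```text
clock: 2.2
tool_pos: [504.9, 205.8, 161.5]
ee_rot: [0.599, 0.376, 0.598, -0.376]
contact_force: [1.8, 0.3, 0.0]
width: 0.996
```

```bash
python3 -c "
from h import *
plan([502,270,160],-64)"
```

```text
t 2.2 pos [504.9 205.8 161.5] zyaw -64.25 F [1.8 0.3 0. ] w 86.6 tilt [ 0.06 -0.05]
shift [ 0.028  0.505 -1.182] twist -0.0044
```

Request:
servo_tool([
  [[0.3,0,0.4,-1.0,0],[0.3,0,0.4,-1.0,0],[0.3,0,0.4,-1.0,0]],
])

```text
clock: 2.5
tool_pos: [500.7, 259.9, 161.0]
ee_rot: [0.6, 0.375, 0.6, -0.375]
contact_force: [0.9, -0.6, 0.2]
width: 0.808
```

```bash
python3 -c "
from h import *
plan([502.5,284.5,60],-64)
f=wsnap('w2'); u=wproj(f,[502.5,284.5,48]); print(u)
plan([502.5,284.5,60],-64)
u=u.astype(int)
c=cv2.resize(f['frame'][u[1]-50:u[1]+50,u[0]-60:u[0]+60],None,fx=6,fy=6,interpolation=cv2.INTER_CUBIC); cv2.imwrite('pics/c6.png',c); print(u)
"
```

```text
t 2.5 pos [500.7 259.9 161. ] zyaw -63.99 F [ 0.9 -0.6  0.2] w 70.3 tilt [-0.01 -0.01]
shift [ 2.021  0.249 -0.426] twist 0.0001
[294.62085389 216.07184895]
t 2.55 pos [501.3 258.2 160.9] zyaw -64.14 F [ 1.1 -1.1 -0.2] w 66.9 tilt [-0.   -0.06]
shift [ 2.018  0.253 -0.465] twist -0.0024
[294 216]
```

View pics/c6.png

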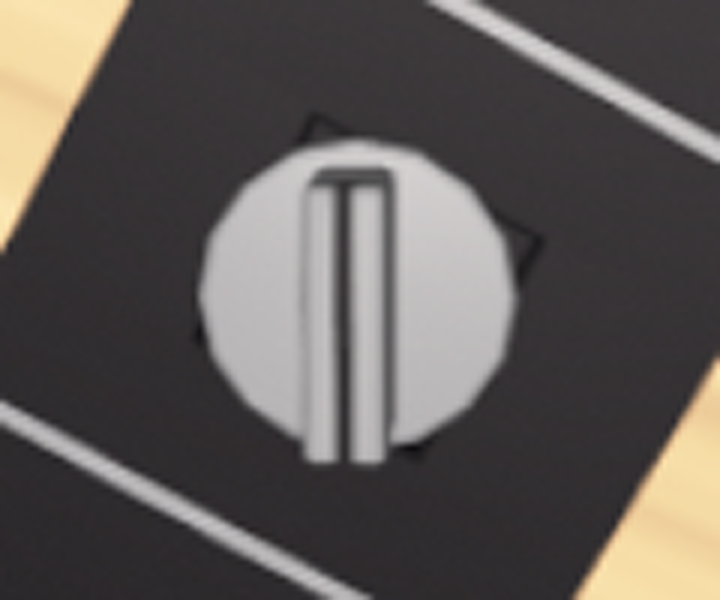

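View pics/w2.png

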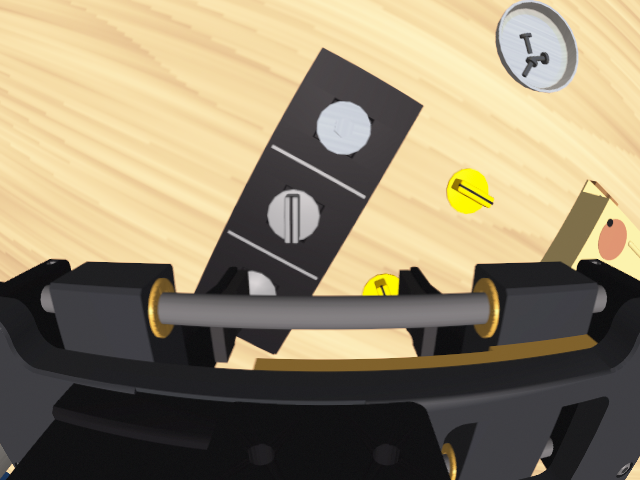

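The crop shows the grey wing lying along the tool's y axis, with its top-face slot running from (347,183) to (344,463).

```bash
python3 - <<'E'
from h import *
f=load('w2'); o=lambda p:(234+(p[0]+.5)/6-.5,166+(p[1]+.5)/6-.5)
a=wz(f,*o((347,183)),66.5);b=wz(f,*o((344.5,463)),66.5)
print(a,b,(a+b)/2,np.linalg.norm(a-b),np.degrees(np.arctan2(*(a-b)[[1,0]])))
print('flange',wz(f,*o((358,292)),48))
E
python3 -c "
from h import *
plan([502.5,284,80],-64)"
```

```text
[518.36198309 292.85905788  66.5       ] [487.67127409 278.96941118  66.5       ] [503.01662859 285.91423453  66.5       ] 33.68741463159756 24.350007276208494
flange [503.31868223 286.02587292  48.        ]
t 2.55 pos [501.3 258.2 160.9] zyaw -64.14 F [ 1.1 -1.1 -0.2] w 66.9 tilt [-0.   -0.06]
shift [ 1.618  0.249 -0.456] twist -0.0024
```

```bash
python3 -c "
from h import *
plan([503,285.8,90],-65.2)"
```

```text
t 2.55 pos [501.3 258.2 160.9] zyaw -64.14 F [ 1.1 -1.1 -0.2] w 66.9 tilt [-0.   -0.06]
shift [ 1.418  0.273 -0.484] twist 0.0186
```

Request:
servo_tool([
  [[0.45,0.5,0.27,-0.49,0.02],[0.45,1.0,0.27,-0.49,0.02],[0.45,1.42,0.27,-0.49,0.02],[0.45,1.42,0.27,-0.49,0.02],[0.45,1.42,0.27,-0.49,0.02]],
])

```text
clock: 3.05
tool_pos: [503.1, 285.6, 90.5]
ee_rot: [0.595, 0.382, 0.595, -0.382]
contact_force: [0.7, -0.3, 0.9]
width: 0.547
```

```bash
python3 -c "
from h import *
plan([503,285.8,51.5],-65.2)"
```

```text
t 3.05 pos [503.1 285.6  90.5] zyaw -65.37 F [ 0.7 -0.3  0.9] w 47.6 tilt [ 0.   -0.05]
shift [ 0.78   0.    -0.005] twist -0.003
```

Request:
servo_tool([
  [[0.45,0.4,0,0,0],[0.45,0.7,0,0,0],[0.45,0.78,0,0,0],[0.45,0.78,0,0,0]],
], squeeze=20)

```text
clock: 3.45
tool_pos: [502.1, 287.2, 51.0]
ee_rot: [0.595, 0.381, 0.596, -0.381]
contact_force: [0.7, 0.7, -0.3]
width: 0.551
```

Request:
servo_tool([
  [[1,0,0,0,0],[1,0,0,0,0],[1,0,0,0,0],[1,0,0,0,0],[1,0,0,0,0]],
], squeeze=20)

```text
clock: 3.95
tool_pos: [502.2, 287.8, 51.2]
ee_rot: [0.596, 0.381, 0.596, -0.381]
contact_force: [-0.3, 0.2, 0.2]
width: 0.178
```

```bash
python3 -c "
from h import *
plan([503,285.8,51.5],-65.2)"
```

```text
t 3.95 pos [502.2 287.8  51.2] zyaw -65.2 F [-0.3  0.2  0.2] w 15.5 tilt [0.01 0.  ]
shift [-0.005 -0.002  0.042] twist 0.0
```

Request:
servo_tool([
  [[1,0,0,0,0],[1,0,0,0,0],[1,0,0,0,0],[1,0,0,0,0]],
], squeeze=20)

```text
clock: 4.35
tool_pos: [502.2, 287.7, 51.2]
ee_rot: [0.596, 0.381, 0.596, -0.381]
contact_force: [-0.2, 0.2, 1.9]
width: 0.112
```

```bash
python3 -c "
from h import *
plan([503,285.8,51.5],-65.2)
f=wsnap('w3');cv2.imwrite('pics/c7.png',cv2.resize(f['frame'][240:360,220:420],None,fx=4,fy=4))"
```

```text
t 4.35 pos [502.2 287.7  51.2] zyaw -65.2 F [-0.2  0.2  1.9] w 9.8 tilt [0. 0.]
shift [-0.007 -0.001  0.042] twist -0.0
```

View pics/c7.png

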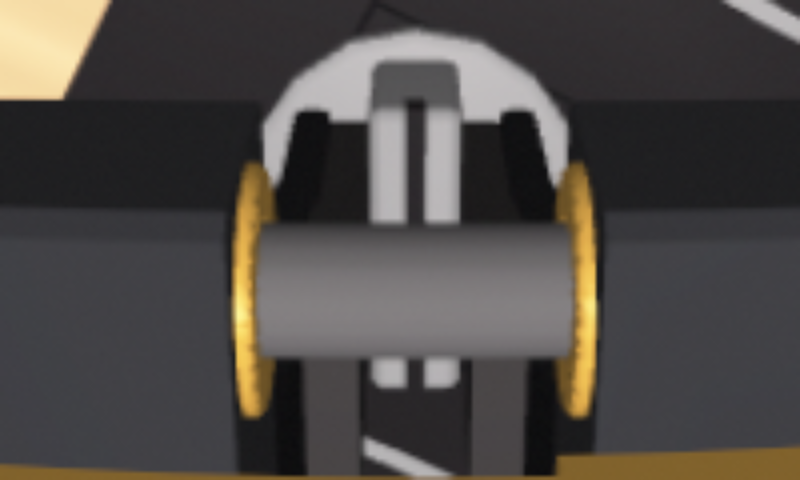

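The jaws stopped at 9.8 mm with the wing between the pads. I'll work out the offset along the wing, then lift.

Run:
```python
from h import *
f=load('w3')
a=wz(f,323.5,267,66.5);b=wz(f,323.5,336,66.5)
R=R_of(f['o']['ee_rot'])
print(a,b,(a+b)/2,np.linalg.norm(a-b),'tool',R.T@((a+b)/2-f['o']['tool_pos']))
```

```text
[517.36260718 294.36841153  66.5       ] [487.49346793 280.60002294  66.5       ] [502.42803755 287.48421723  66.5       ] 32.88972489492269 tool [-15.33925699   0.12239375   0.31518803]
```

Request:
servo_tool([
  [[1,-0.4,0,0,0],[1,-0.9,0,0,0],[1,-1.4,0,0,0],[1,-1.6,0,0,0],[1,-1.6,0,0,0]],
])

```text
clock: 4.9
tool_pos: [502.9, 288.1, 132.2]
ee_rot: [0.596, 0.382, 0.595, -0.38]
contact_force: [0.4, -0.0, -1.4]
width: 0.109
```

```bash
python3 -c "
from h import *
plan([520,-20,131],-3.8)
f=wsnap('w4')"
```

```text
t 4.9 pos [502.9 288.1 132.2] zyaw -65.21 F [ 0.4 -0.  -1.4] w 9.5 tilt [0.13 0.05]
shift [ 0.018 -2.273  5.738] twist -1.0718
```

View pics/w4.png

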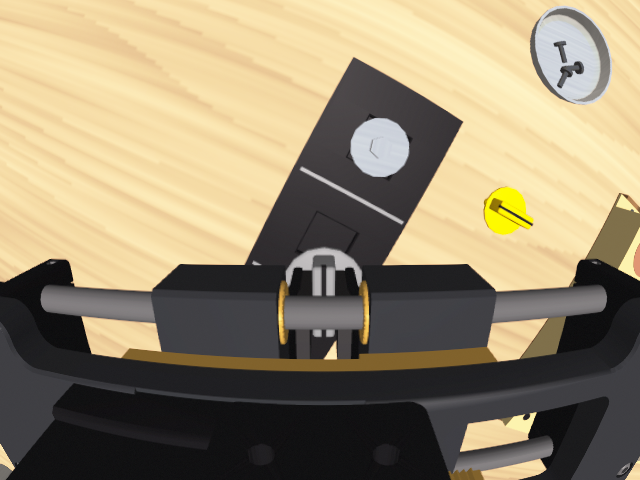

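The part lifted cleanly and hangs straight, with the wing along tool y. Now I carry it to the seat.

Request:
servo_tool([
  [[1,0,-2.3,5.7,-1.07],[1,0,-2.3,5.7,-1.07],[1,0,-2.3,5.7,-1.07],[1,0,-2.3,5.7,-1.07],[1,0,-2.3,5.7,-1.07]],
])

```text
clock: 5.45
tool_pos: [512.7, 66.1, 129.5]
ee_rot: [0.687, 0.166, 0.688, -0.166]
contact_force: [1.3, -0.3, -0.4]
width: 0.112
```

```bash
python3 -c "
from h import *
plan([524.4,-26.9,131],-3.8)"
```

```text
t 5.45 pos [512.7  66.1 129.5] zyaw -27.14 F [ 1.3 -0.3 -0.4] w 9.7 tilt [-0.12 -0.  ]
shift [-0.03  -1.548  1.057] twist -0.4074
```

Request:
servo_tool([
  [[1,0,-1.3,0.9,-0.38],[1,0,-1.3,0.9,-0.38],[1,0,-1.3,0.9,-0.38],[1,0,-1.3,0.9,-0.38],[1,0,-1.3,0.9,-0.38]],
])

```text
clock: 5.95
tool_pos: [523.1, -9.6, 130.1]
ee_rot: [0.706, 0.036, 0.707, -0.036]
contact_force: [-0.4, 0.5, -0.8]
width: 0.107
```

```bash
python3 -c "
from h import *
plan([524.4,-26.9,131],-3.8)"
```

```text
t 5.95 pos [523.1  -9.6 130.1] zyaw -5.81 F [-0.4  0.5 -0.8] w 9.3 tilt [-0.09  0.05]
shift [-0.018 -0.342  0.061] twist -0.035
```

Request:
servo_tool([
  [[1,0,-0.34,0.05,-0.035],[1,0,-0.34,0.05,-0.035],[1,0,-0.34,0.05,-0.035],[1,0,-0.34,0.05,-0.035]],
])

```text
clock: 6.35
tool_pos: [524.4, -26.1, 131.0]
ee_rot: [0.707, 0.023, 0.707, -0.022]
contact_force: [-0.3, 0.0, -1.2]
width: 0.11
```

```bash
python3 -c "
from h import *
plan([524.4,-26.9,131],-3.8)
f=wsnap('w5');cv2.imwrite('pics/c8.png',cv2.resize(f['frame'][190:340,220:420],None,fx=4,fy=4))
plan([524.4,-26.9,131],-3.8)
for d in (-26,0,26): print(wproj(f,[524.4+d*.998,-26.9-d*.066,64]))"
```

```text
t 6.35 pos [524.4 -26.1 131. ] zyaw -3.67 F [-0.3  0.  -1.2] w 9.6 tilt [-0.01  0.03]
shift [ 0.    -0.016  0.001] twist 0.0023
t 6.4 pos [524.5 -26.3 131.1] zyaw -3.65 F [-0.3  0.3 -0.5] w 9.7 tilt [-0.    0.02]
shift [ 0.002 -0.013 -0.001] twist 0.0026
[283.01022308 250.02117314]
[323.41762106 250.10820808]
[363.81645114 250.08256473]
```

View pics/c8.png

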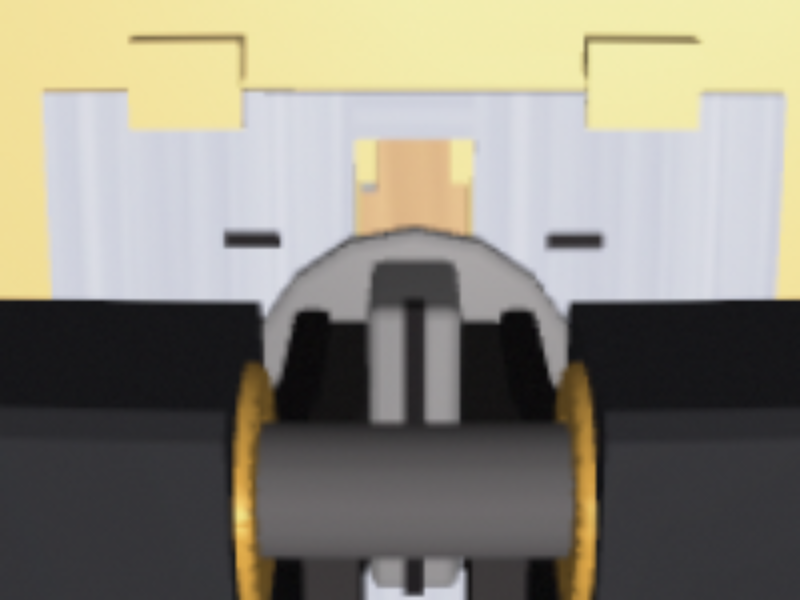

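The marks appear at (282.9,249.9) and (363.6,249.9), within 0.2 px of the prediction, and the wing is centred on the slot at column 323.4. Descending.

Request:
servo_tool([
  [[1,0.3,-0.01,0,0],[1,0.6,-0.01,0,0],[1,0.78,-0.01,0,0],[1,0.78,-0.01,0,0],[1,0.78,-0.01,0,0]],
])

```text
clock: 6.9
tool_pos: [524.3, -27.7, 91.7]
ee_rot: [0.706, 0.023, 0.707, -0.022]
contact_force: [0.5, 0.0, -0.2]
width: 0.118
```

```bash
python3 -c "
from h import *
plan([524.4,-26.9,71],-3.8)"
```

```text
t 6.9 pos [524.3 -27.7  91.7] zyaw -3.66 F [ 0.5  0.  -0.2] w 10.2 tilt [-0.05  0.03]
shift [0.414 0.017 0.002] twist 0.0024
```

Request:
servo_tool([
  [[1,0.06,0.015,0,0],[1,0.12,0.015,0,0],[1,0.18,0.015,0,0],[1,0.22,0.015,0,0],[1,0.22,0.015,0,0]],
])

```text
clock: 7.4
tool_pos: [524.4, -27.2, 80.8]
ee_rot: [0.707, 0.023, 0.707, -0.023]
contact_force: [0.4, 0.2, 0.1]
width: 0.118
```

```bash
python3 -c "
from h import *
plan([524.4,-26.9,71],-3.8)"
```

```text
t 7.4 pos [524.4 -27.2  80.8] zyaw -3.67 F [0.4 0.2 0.1] w 10.3 tilt [-0.03  0.01]
shift [0.197 0.007 0.   ] twist 0.0023
```

The pin is already past the skin top with no force. I'll continue down until the flange touches.

Request:
servo_tool([
  [[1,0.06,0.005,0,0],[1,0.12,0.005,0,0],[1,0.18,0.005,0,0],[1,0.2,0.005,0,0],[1,0.2,0.005,0,0]],
])

```text
clock: 7.9
tool_pos: [524.5, -27.0, 71.1]
ee_rot: [0.707, 0.023, 0.707, -0.023]
contact_force: [-0.5, -0.3, 0.2]
width: 0.109
```

```bash
python3 -c "
from h import *
plan([524.4,-26.9,70],-3.8)"
```

```text
t 7.9 pos [524.5 -27.   71.1] zyaw -3.67 F [-0.5 -0.3  0.2] w 9.5 tilt [-0.02  0.  ]
shift [ 0.022  0.001 -0.002] twist 0.0022
```

Request:
servo_tool([
  [[1,0.02,0,0,0],[1,0.02,0,0,0],[1,0.02,0,0,0]],
])

```text
clock: 8.2
tool_pos: [524.6, -26.8, 70.6]
ee_rot: [0.707, 0.023, 0.707, -0.023]
contact_force: [-2.1, 0.4, 6.9]
width: 0.109
```

```bash
python3 -c "
from h import *
plan([524.4,-26.9,70],-3.8)"
```

```text
t 8.2 pos [524.6 -26.8  70.6] zyaw -3.66 F [-2.1  0.4  6.9] w 9.5 tilt [ 0.   -0.01]
shift [ 0.012 -0.002 -0.004] twist 0.0024
```

The flange sits at about 64.4 mm with a 7 N reaction. I'll ease off slightly and turn clockwise (positive twist about the downward x).

Request:
servo_tool([
  [[1,-0.006,0,0,0],[1,-0.006,0,0,0.1],[1,-0.006,0,0,0.22],[1,-0.006,0,0,0.34],[1,-0.006,0,0,0.46]],
])

```text
clock: 8.7
tool_pos: [525.3, -26.9, 70.8]
ee_rot: [0.683, 0.185, 0.682, -0.185]
contact_force: [2.0, 0.3, 1.9]
width: 0.113
```

```bash
python3 -c "
from h import *
plan([524.4,-26.9,70.5],-93.8); print(observe()['moment'])"
```

```text
t 8.7 pos [525.3 -26.9  70.8] zyaw -30.31 F [2.  0.3 1.9] w 9.8 tilt [0.09 0.01]
shift [ 0.006 -0.009 -0.017] twist 1.1082
[-0.04600841 -0.32974391  0.04032384]
```

Turning freely, with little force or moment.

Request:
servo_tool([
  [[1,0,0,0,0.12],[1,0,0,0,0.24],[1,0,0,0,0.36],[1,0,0,0,0.48],[1,0,0,0,0.6]],
])

```text
clock: 9.2
tool_pos: [525.4, -26.9, 70.9]
ee_rot: [0.598, 0.379, 0.597, -0.378]
contact_force: [0.4, -0.3, 1.8]
width: 0.112
```

```bash
python3 -c "
from h import *
plan([524.4,-26.9,70.5],-93.8); print(observe()['moment'])"
```

```text
t 9.2 pos [525.4 -26.9  70.9] zyaw -64.68 F [ 0.4 -0.3  1.8] w 9.7 tilt [0.1  0.01]
shift [ 0.007 -0.018 -0.008] twist 0.5083
[-0.02026344 -0.32077784  0.02689065]
```

Request:
servo_tool([
  [[1,0,-0.01,0,0.12],[1,0,-0.01,0,0.24],[1,0,-0.01,0,0.36],[1,0,-0.01,0,0.48],[1,0,-0.01,0,0.51]],
])

```text
clock: 9.7
tool_pos: [525.0, -27.1, 70.9]
ee_rot: [0.484, 0.517, 0.483, -0.516]
contact_force: [1.3, 0.2, 2.8]
width: 0.108
```

Request:
servo_tool([
  [[1,0,0,0,0],[1,0,0,0,0]],
])

```text
clock: 9.9
tool_pos: [524.7, -27.1, 70.9]
ee_rot: [0.485, 0.515, 0.484, -0.515]
contact_force: [2.2, -0.1, 5.5]
width: 0.116
```

```bash
python3 -c "
from h import *
plan([524.4,-26.9,70.5],-93.8); print(observe()['moment'])"
```

```text
t 9.9 pos [524.7 -27.1  70.9] zyaw -93.46 F [ 2.2 -0.1  5.5] w 10.1 tilt [0.07 0.  ]
shift [ 0.007 -0.007 -0.003] twist 0.006
[ 0.03102828 -0.45210617  0.04041151]
```

Request:
servo_tool([
  [[0.7,0,0,0,0],[0.7,0,0,0,0],[0.7,0,0,0,0],[0.7,0,0,0,0]],
])

```text
clock: 10.3
tool_pos: [523.7, -27.3, 70.1]
ee_rot: [-0.484, -0.515, -0.484, 0.516]
contact_force: [0.2, 0.8, -0.2]
width: 0.289
```

Request:
servo_tool([
  [[0.7,-0.3,0,0,0],[0.7,-0.8,0,0,0],[0.7,-1.3,0,0,0],[0.7,-1.4,0,0,0],[0.7,-1.4,0,0,0]],
])

```text
clock: 10.8
tool_pos: [524.9, -27.2, 142.0]
ee_rot: [0.485, 0.516, 0.483, -0.515]
contact_force: [-0.0, -0.4, -0.5]
width: 0.298
```

```bash
python3 -c "
from h import *
plan([524.4,-26.9,140],-93.8)
f=wsnap('w6');t=grab_frame('top');save('top6',t)
cv2.imwrite('pics/c9.png',cv2.resize(f['frame'][190:340,220:420],None,fx=4,fy=4))
cv2.imwrite('pics/c10.png',cv2.resize(t['frame'][200:380,295:535],None,fx=3.3,fy=3.3,interpolation=cv2.INTER_CUBIC))"
```

```text
t 10.8 pos [524.9 -27.2 142. ] zyaw -93.62 F [-0.  -0.4 -0.5] w 25.9 tilt [ 0.14 -0.02]
shift [ 0.039 -0.01  -0.005] twist 0.0031
```

View pics/w6.png

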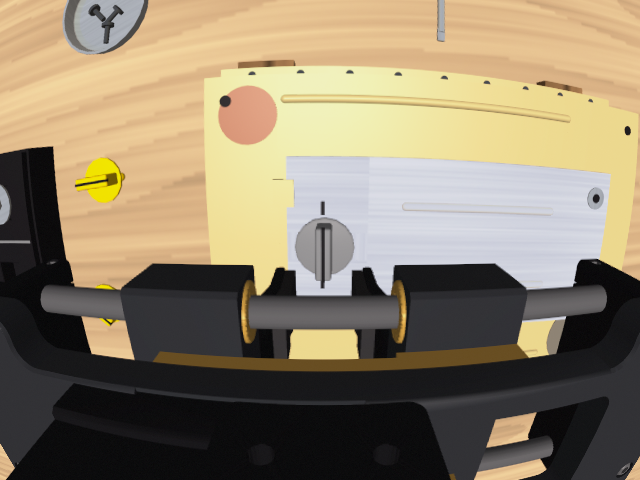

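View pics/c9.png

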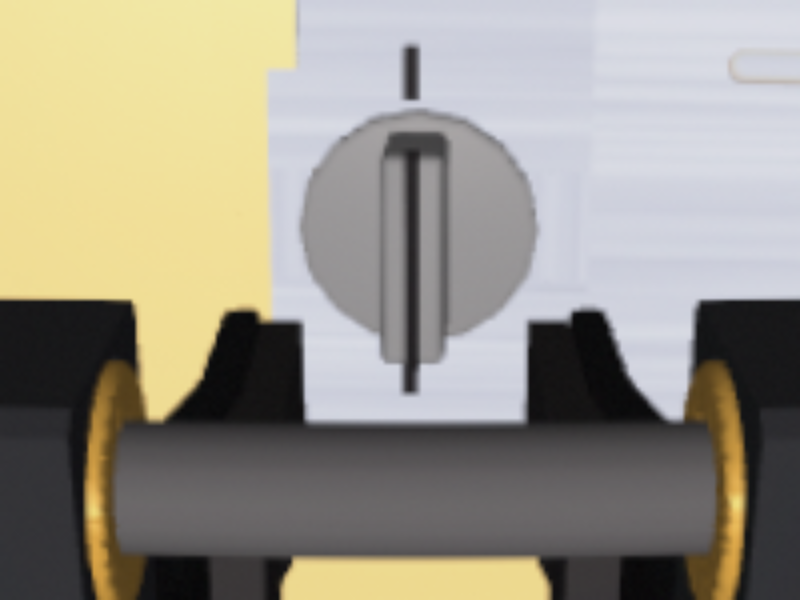

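View pics/c10.png

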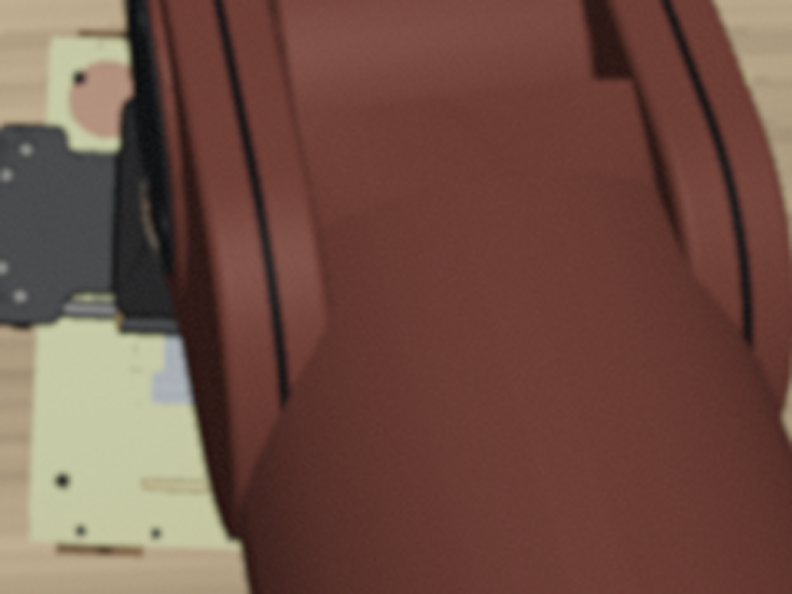

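The wing slot lies on the line through both marks, all at crop column ~411, and the flange is down flat. The arm blocks the top view. Next is the press point, `seat − 196·y` = about (511.8, −222.5), fingers shut.

```bash
python3 -c "
from h import *
plan([511.8,-222.5,120],None)
f=load('w6')
o=lambda p:(220+p[0]/4,190+p[1]/4)
a=wz(f,*o((411,72)),64);b=wz(f,*o((411,150)),85.9);c=wz(f,*o((412,355)),85.9)
print(a,b,c,np.degrees(np.arctan2(*(b-c)[[1,0]])),(b+c)/2)"
```

```text
t 10.9 pos [523.7 -27.2 140. ] zyaw -93.63 F [-0.2  0.   0. ] w 26.2 tilt [-0.04  0.  ]
shift [0.4   0.01  3.912] twist 0
[550.03099998 -28.76731643  64.        ] [541.98825872 -28.27017923  85.9       ] [509.20989371 -26.30381327  85.9       ] -3.4330452666334756 [525.59907621 -27.28699625  85.9       ]
```

The measured wing yaw is -3.4° and the marks are at -3.8°, so it is locked and aligned.

Request:
servo_tool([
  [[1,0,0.01,3.9,0],[1,0,0.01,3.9,0],[1,0,0.01,3.9,0],[1,0.2,0.01,3.9,0],[1,0.4,0.01,3.9,0]],
])

```text
clock: 11.4
tool_pos: [509.8, -229.4, 118.8]
ee_rot: [-0.481, -0.517, -0.482, 0.519]
contact_force: [-0.0, -1.0, 0.2]
width: 0.017
```

Request:
servo_tool([
  [[1,0,0,0,0],[1,0,0,0,0],[1,0,0,0,0],[1,0,0,0,0]],
], squeeze=15)

```text
clock: 11.8
tool_pos: [512.8, -220.6, 120.8]
ee_rot: [0.485, 0.515, 0.484, -0.515]
contact_force: [-0.7, 0.4, 0.1]
width: 0.004
```

```bash
python3 -c "
from h import *
plan([511.8,-222.5,78],None); f=wsnap('w7')
d=np.array([.0645,.998]);x=np.array([.998,-.0645]); s=np.array([524.4,-26.9])
for k in (-40,40): print('pred hole',wproj(f,np.r_[s-208*d+k*x,74.6]))"
```

```text
t 11.8 pos [ 512.8 -220.6  120.8] zyaw -93.5 F [-0.7  0.4  0.1] w 0.3 tilt [0.03 0.  ]
shift [ 0.857 -0.019  0.039] twist 0
pred hole [345.04344807 321.60489134]
pred hole [347.75606434 193.45901915]
```

View pics/w7.png

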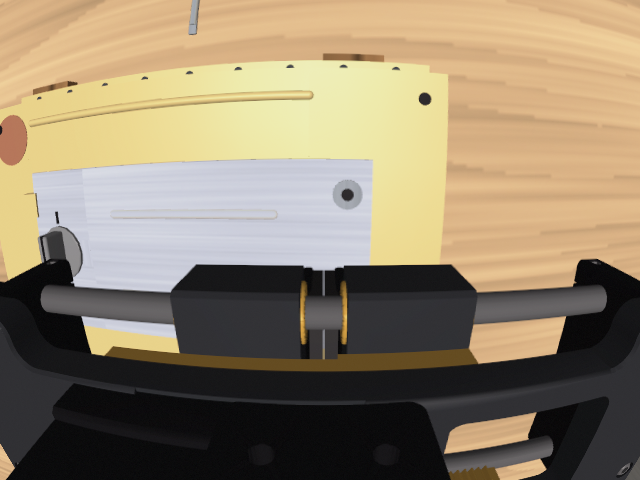

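The screw hole appears at (347,195), predicted (347.8,193.5), so the press point is confirmed. Descending.

Request:
servo_tool([
  [[1,0.3,-0.02,0.04,0],[1,0.6,-0.02,0.04,0],[1,0.8,-0.02,0.04,0],[1,0.84,-0.02,0.04,0],[1,0.84,-0.02,0.04,0]],
])

```text
clock: 12.35
tool_pos: [510.8, -223.5, 77.6]
ee_rot: [-0.483, -0.515, -0.484, 0.516]
contact_force: [-0.7, 0.0, -0.4]
width: 0.003
```

Request:
servo_tool([
  [[1,0.04,0,0,0],[1,0.08,0,0,0],[1,0.12,0,0,0],[1,0.16,0,0,0],[1,0.16,0,0,0]],
])

```text
clock: 12.85
tool_pos: [511.6, -224.1, 70.7]
ee_rot: [0.484, 0.516, 0.484, -0.515]
contact_force: [0.2, -2.4, 3.3]
width: 0.002
```

```bash
python3 -c "
from h import *
plan([511.8,-222.5,64],None)"
```

```text
t 12.85 pos [ 511.6 -224.1   70.7] zyaw -93.63 F [ 0.2 -2.4  3.3] w 0.2 tilt [ 0.05 -0.03]
shift [ 0.134  0.002 -0.032] twist 0
```

Contact made, and the seal is yielding. I'll continue to flat.

Request:
servo_tool([
  [[1,0.04,0,-0.02,0],[1,0.08,0,-0.02,0],[1,0.11,0,-0.02,0],[1,0.13,0,-0.02,0],[1,0.13,0,-0.02,0]],
])

```text
clock: 13.35
tool_pos: [511.7, -223.6, 64.6]
ee_rot: [-0.484, -0.516, -0.483, 0.516]
contact_force: [-1.5, -2.5, 8.5]
width: 0.005
```

```bash
python3 -c "
from h import *
plan([511.8,-222.5,64],None)"
```

```text
t 13.35 pos [ 511.7 -223.6   64.6] zyaw -93.66 F [-1.5 -2.5  8.5] w 0.4 tilt [ 0.06 -0.07]
shift [ 0.012  0.001 -0.023] twist 0
```

Request:
servo_tool([
  [[1,0.01,0,0,0],[1,0.015,0,0,0],[1,0.02,0,0,0],[1,0.02,0,0,0],[1,0.02,0,0,0]],
])

```text
clock: 13.85
tool_pos: [511.7, -223.6, 64.4]
ee_rot: [-0.484, -0.516, -0.483, 0.516]
contact_force: [-4.9, -1.8, 14.4]
width: 0.006
```

```bash
python3 -c "
from h import *
plan([511.8,-222.5,64],None)"
```

```text
t 13.85 pos [ 511.7 -223.6   64.4] zyaw -93.65 F [-4.9 -1.8 14.4] w 0.5 tilt [ 0.07 -0.08]
shift [ 0.008  0.    -0.023] twist 0
```

Request:
servo_tool([
  [[1,0.005,-0.005,0,0],[1,0.01,-0.01,0,0],[1,0.012,-0.01,0,0],[1,0.012,-0.01,0,0],[1,0.012,-0.01,0,0]],
])

```text
clock: 14.35
tool_pos: [511.7, -223.6, 64.3]
ee_rot: [0.485, 0.516, 0.483, -0.516]
contact_force: [-4.3, -0.9, 18.2]
width: 0.006
```

```bash
python3 -c "
from h import *
plan([511.8,-222.5,64],None)
f=wsnap('w8'); s=grab_frame('scene'); save('scene8',s);t=grab_frame('top'); save('top8',t)
cv2.imwrite('pics/c11.png',cv2.resize(s['frame'][135:355,235:505],None,fx=2.7,fy=2.7,interpolation=cv2.INTER_CUBIC))
plan([511.8,-222.5,64],None)"
```

```text
t 14.35 pos [ 511.7 -223.6   64.3] zyaw -93.65 F [-4.3 -0.9 18.2] w 0.5 tilt [ 0.13 -0.1 ]
shift [ 0.007  0.    -0.022] twist 0
t 14.5 pos [ 511.7 -223.6   64.4] zyaw -93.65 F [-4.9 -1.4 19. ] w 0.3 tilt [ 0.13 -0.1 ]
shift [ 0.007  0.    -0.023] twist 0
```

View pics/c11.png

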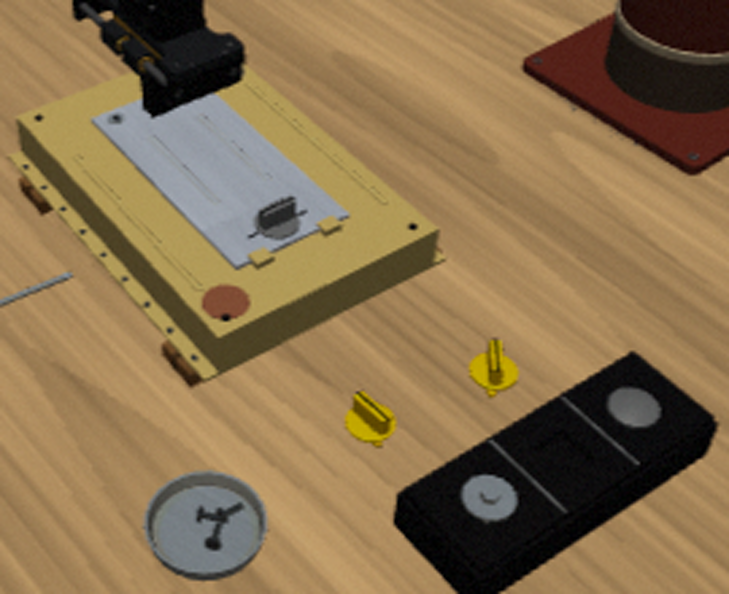

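View pics/w8.png

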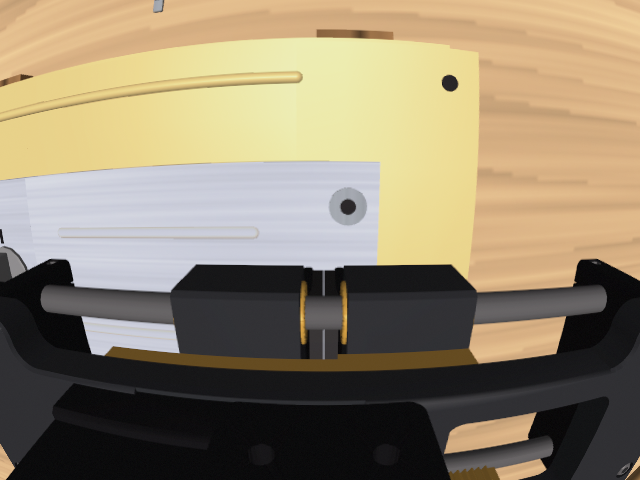

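The scene view shows the cover with no dark gap along its edge, so it is flat. The fastener's wing lies along the marks, and the bystanders in view are untouched. The push is steady at 19 N against a hard stop, so I'm handing in.

```bash
python3 -c "
from h import *
print(close_job())"
```

```text
the job is handed in; nothing more can be done
None
```

The fastener is locked in the cover and the cover's free end is pressed flat. I handed the job in at about 14.5 s with the hand still pressing; no verdict was reported.

- **Fastener:** I took the grey wing-head fastener from the tray's middle pocket. It went into the slotted hole with no force until the flange seated, with its origin at about 64.4 mm. I turned it 90° clockwise, which it did freely, and let go.
- **Lock check:** In the wrist picture the wing slot lay on the line through both marks. The wing measured -3.4° and the marks -3.8°.
- **Press check:** With the fingers shut on the press point, the cover reached a hard stop at about 64.4 mm. The push there held steady at 18 to 19 N. There was about 5 N of sideways force that a small shift did not remove.
- **Bystanders:** The last scene picture shows no gap under the cover. The rivet, bolt, dish and yellow look-alikes are where they were; only the tip of the screwdriver was in view, and I never went near it.
- **Not confirmed:** My first top picture after the release was blocked by the arm, and I did not view the final one. The lock was judged from the wrist picture just after release and the scene picture at the end.

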